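Clamp the jar and jam the wedge lock

ROBOT

A 6-joint arm with a two-finger parallel gripper is mounted at the origin on a cart in front of the work surface, level with it; the furniture and walls round the work are solid. World frame = base frame: x ahead of the robot, y to its left, z up, the work surface at z = 0. Lengths are in mm, angles in degrees, forces in N, time in s.
With the tool pointing down it reaches from about 350 to 850 mm from the base axis. Payload 8.1 kg.
Tool frame: the origin (TCP) lies midway between the tips of the shut fingers; the grasp point (between the pads) lies 19 mm behind it; z points along the fingers, y is the line along which they close (so a half turn about z gives the same grasp; the last joint's range is limited). The gripper opens to 85 mm and grips with 20 to 120 N. Pads are 22 mm wide; open, the fingers measure 114 mm over their backs; the gripper's body (76 mm by 85 mm) begins 54 mm behind the grasp point. The pads swing forward as they close: fully open they stand 13 mm farther back than shut.
Start: joints at [63.518, 7.471, 85.268, -0, 87.261, -4.893], TCP at [220.747, 557.921, 231.292] pointing down, gripper open.
Joint ranges: [-169.43, 169.43], [-51.17, 129.36], [1.28, 143.12], [-76.62, 256.62], [0, 156.53], [-152.29, 152.29]. Speed limits (degrees/s): [136.94, 136.94, 159.86, 180, 180, 180].

INTERFACE

Orientations are given as [roll, pitch, yaw] about the fixed x, y, z axes, in that order (R = Rz(yaw) Ry(pitch) Rx(roll)).
In Python, from bench import sense, snapshot, order, finder gives the robot as it stands.
- The arm moves only by the tool send_rows, never from a script. Its argument "steps" is a list of rows, each a list of 2 entries, a list of its own where there are three numbers: the shift along the world's x, y, z in units of 30 mm (1.0 is 30 mm), then the turn, a rotation vector about the world's x, y, z in rad. In form: [[[dx, dy, dz], [wx, wy, wz]], ...]. A call has 1 to 10 rows; each row is the pose to reach, as a shift and turn from the pose commanded when the call began; what a row does not reach only later rows make up. A row lasts 1/8 s, in which the tool goes at most 62.5 mm and 10.7 degrees, less where a joint would pass 70% of its speed; a pose out of reach is approached as far as the arm can. A call with a gripper value outside its range is refused whole. "fingers" is the closure, from 0 (fully open) to 1 (shut), set as the call begins (left out, the last holds). The fingers move at their own pace and stop on an object; "squeeze" is the grip in N (left out, the last holds). Time passes only in rows, so rows that repeat a pose let the fingers close. It gives the time, the measured TCP pose, the force, the opening and the grip force at its end, in the units of the state.
- sense(): the state, without advancing time (a new reading comes with each control period).
- snapshot(name): name is "scene" or "top"; returns a dict with "img" (480x640x3 uint8, red, green, blue), "K" (3x3 intrinsics, pixels), "pose" (4x4, takes a point from camera to world coordinates). Camera axes: x right, y up, looking along -z (the intrinsics and any distortion apply to the point x, -y, -z); pixel columns grow to the right and rows downward; lengths in mm; the calibration is good to about 2 mm. A picture is of the moment at which its call begins. There is no depth.
- order.hand_in(): hands the job in; it is judged then, once.
Trained networks look in the newest picture that a camera, given by its name, has taken for a name from the list of things; names that differ only in an ending like _2 or _b are one class to them, and where a whole thing is asked for, a point or a joint stands for the part that bears it (a point fixed in the world has none). Each returns a list of dicts, best first, with "confidence" (0 to 1); they miss things now and then, are a little off and sometimes report something else, mostly with a low value. They report only what shows in the picture. A call takes as long as a camera call. They do not tell look-alikes from the thing itself.
- finder.find_in(label, camera): "box" ([left, top, width, height] as shares, 0 to 1, of the picture: columns of its width, rows of its height, round what is visible of it).
- finder.trace(label, camera): "mask" (480x640 bool, what is visible of it) and "box" ([left, top, width, height] as shares, 0 to 1, of the picture: columns of its width, rows of its height, round what is visible of it).
- finder.pinpoint(label, camera): "at" ([column, row] as shares, 0 to 1, of the picture: columns of its width, rows of its height: a listed point, or the origin of a listed thing).
The state is a dict: "time": time; "joint_pos": joint angles; "qd": joint speeds; "joint_efforts": joint torques, N m; "tool_pos": TCP position; "tcp_rot": TCP orientation; "ft_force": force on the tool from outside, world axes, zero at the start; "wrist_torque": the same for the moment, N m; "finger_gap": finger opening in mm; "grip_force": force on a finger pad.
Only numpy, scipy, OpenCV 4.12 (cv2) and the standard library are available. Lean on these libraries where they do the work, as an engineer would, in place of code of your own. Each camera call takes 0.05 s, during which the arm holds its last target. There are 200 camera calls.

TASK

Clamp the honey jar in the one-hand preparation board so that its lid can be unscrewed with one hand: gently slide the clamp bar along until its jaw holds the jar snugly against the fixed jaw. Then slide the thumb wedge along its ramp towards the robot's side of the board with a firm pull of about 15 N, until it jams the bar fast, and let go of everything. Do not squeeze the jar hard, overdrive the wedge, or disturb the other things.

Things in the scene. Friction and masses are not known exactly. Their poses are not given: they have to be found in the camera images.
- board: Fixed pale wooden board of a one-hand clamp, 150 mm (its x) by 350 mm (its y) by 18 mm thick, flat on the worktop. Origin: centre of its underside; x points to the far long edge (away from the robot), y along the board to the left, z up. Fixed jaw at its right (-y) end, aluminium bridge near its left end, sliding clamp bar along its middle.
- fixed_face (a point): Middle of the cork face of the fixed jaw (wooden block 80 mm in x, its top 74 mm above the worktop), at board x 0, y -120 mm; the face looks to the board's +y. Axes as the board's.
- bridge_top (a point): Middle of the top of the low aluminium bridge over the bar and wedge, at board x 0, y 125 mm, 59 mm above the worktop; the bridge is 64 mm in x, 52 mm in y and its roof rises 15 percent to the far side. The roof's underside is the wedge's ramp. Axes as the board's.
- jaw (a joint): Slide of the clamp bar in m: 0 open; grows as its jaw moves to the board's -y, towards the fixed jaw. Distance between the two cork faces: 0.110 minus the value; about 0.042 with the jar snug. Friction about 2 N, about 5 N when it also pushes the jar along. It stays where it is left. The bar is a flat steel strip 30 mm wide with rubber on its rear part, running under the bridge and out beyond it.
- jaw_grip (a point): Point in the upright wooden grip block of the clamp bar, by which it is pushed: 32 mm in the board's x, 14 mm in y (sliding direction), 60 mm high; the point is mid-block in x and y, 15 mm below its top, 75 mm above the worktop. It stands 60 mm behind (+y of) the jaw's cork face; the jaw is 64 mm wide, its top 75 mm above the worktop. At least 40 mm free between block and bridge.
- wedge (a joint): Travel of the wedge in m: 0 drawn out at the far side; grows as it slides to the board's -x (to the robot) and 15 percent downwards; stop at 0.055. Runs at about 2 N until it meets the bar's worn rubber at 0.008 to 0.032 (differs, seen in no reading), then the force rises 3 to 4 N per mm. 15 N jams it; under about 9 N it does not hold, over about 25 N it is overdriven. Stays where left.
- wedge_tab (a point): Point in the upright wooden thumb tab at the wedge's thick end, on the far (+x) side of the bridge: 16 mm in the board's x, 28 mm in y, 60 mm high; the point is mid-tab in x and y, 20 mm below its top, 77 mm above the worktop when drawn out. Its flat far face, 8 mm beyond the point, looks to +x and can be hooked and drawn; it can also be pinched. Axes as the board's.
- jar_mid (a point): Centre, half-way up, of the honey jar: round glass jar with a metal lid, 68 mm in diameter and 110 mm high, 0.45 kg, standing loose on the board between the two jaws. When clamped it stands at board y = -86 mm. z up.
- spice_jar_a: Bystander: small glass spice jar with a light lid, 43 mm in diameter, 85 mm high, standing left of the board. Origin: centre of its underside.
- spice_jar_b: Bystander: tall slim spice jar with a black lid, 41 mm in diameter, 135 mm high, standing behind the board. Origin: centre of its underside.
- spice_jar_c: Bystander: small glass spice jar with a black lid, 43 mm in diameter, 79 mm high, standing left of and behind the other. Origin: centre of its underside.
- loose_lemon: Bystander: lemon, 83 x 58 x 58 mm, lying right of the board. Origin: its underside.
There are look-alikes about, which are no part of the job. What is shaped like the part that bears jar_mid but pink is not meant.

How it is judged:
By the outcome, as a careful person would: the job done as asked, in the order asked, and still so for the second after the job is handed in, with the robot touching nothing.
It also fails if it takes over 38 s, if anything falls off the work surface, if the arm or the gripper's body presses on something with over 40 N, if the wrist force passes 120 N, or if a joint passes its speed limit or range.

## Working session

There is one attempt and no reset: what is moved stays moved. The work goes in short steps, Python scripts to look and compute and a tool call to move; the robot and the scene stay as the last step left them, time stands still between calls to the robot, and variables do not carry over. Pictures are saved under pics/ and viewed, at most 10 in all, crops included, and the job is handed in when it is done.

Besides the shell and the picture viewer there is one more tool, called after "Call:" as a command line: name --argument value ..., lists and objects as JSON in quotes. send_rows: Moves the arm, as the interface text tells. Its arguments: {"type":"object","properties":{"steps":{"type":"array"},"fingers":{"type":"number"},"squeeze":{"type":"number"}},"required":["steps"]}

```bash
mkdir -p pics; ls; cat > h.py <<'E'
import numpy as np, cv2
from bench import sense, snapshot, order, finder
def ray(s,px):
    K=s["K"]; d=np.array([(px[0]-K[0][2])/K[0][0],-(px[1]-K[1][2])/K[1][1],-1.0])
    P=np.array(s["pose"]); return P[:3,3],P[:3,:3]@d
def atz(s,px,z):
    o,d=ray(s,px); return o+d*(z-o[2])/d[2]
def proj(s,p):
    P=np.array(s["pose"]); q=P[:3,:3].T@(np.array(p)-P[:3,3]); K=s["K"]
    return K[0][0]*q[0]/-q[2]+K[0][2], K[1][1]*-q[1]/-q[2]+K[1][2]
def tri(s1,p1,s2,p2):
    o1,d1=ray(s1,p1);o2,d2=ray(s2,p2)
    t=np.linalg.lstsq(np.c_[d1,-d2],o2-o1,rcond=None)[0]
    a=o1+t[0]*d1;b=o2+t[1]*d2
    return (a+b)/2,np.linalg.norm(a-b)
E
python3 - <<'E'
from h import *
S={c:snapshot(c) for c in("scene","top")}
for c in S: cv2.imwrite(f"pics/{c}0.png",S[c]["img"][:,:,::-1]); print(c,[k for k in S[c]],np.round(S[c]["pose"],2).tolist())
for n in["board","fixed_face","bridge_top","jaw_grip","wedge_tab","jar_mid","spice_jar_a","loose_lemon"]:
    r={}
    for c in S:
        l=finder.pinpoint(n,c); r[c]=[np.array(x["at"])*[640,480] for x in l]
        print(n,c,[(np.round(x["at"]*np.array([640,480])).tolist(),round(x["confidence"],2)) for x in l[:4]])
    if r["scene"] and r["top"]:
        p,e=tri(S["scene"],r["scene"][0],S["top"],r["top"][0]); print("   ",p.round(1),round(e,1))
print(sense())
E
```

```text
pics
scene ['img', 'K', 'pose'] [[0.74, 0.39, -0.55, -136.75], [-0.68, 0.42, -0.6, -663.61], [-0.0, 0.82, 0.58, 835.57], [0.0, 0.0, 0.0, 1.0]]
top ['img', 'K', 'pose'] [[-0.04, 0.98, -0.22, 295.51], [-1.0, -0.03, 0.01, 111.56], [0.0, 0.22, 0.98, 1259.36], [0.0, 0.0, 0.0, 1.0]]
board scene [([306.0, 290.0], 0.58)]
board top [([335.0, 277.0], 0.64), ([292.0, 242.0], 0.28)]
    [472.3  55.6  -3.3] 5.4
fixed_face scene [([339.0, 303.0], 0.58)]
fixed_face top [([381.0, 280.0], 0.97)]
    [461.1 -64.1  39.8] 7.5
bridge_top scene [([278.0, 245.0], 0.71)]
bridge_top top [([288.0, 273.0], 0.78)]
    [479.3 176.2  66.5] 0.0
jaw_grip scene [([298.0, 258.0], 0.84), ([340.0, 303.0], 0.66), ([375.0, 262.0], 0.3)]
jaw_grip top [([324.0, 274.0], 0.84), ([461.0, 294.0], 0.29)]
    [473.1  86.9  80.4] 0.1
wedge_tab scene [([303.0, 232.0], 0.66)]
wedge_tab top [([288.0, 240.0], 0.6)]
    [565.4 175.2  69.1] 0.1
jar_mid scene [([318.0, 284.0], 0.78), ([225.0, 227.0], 0.74)]
jar_mid top [([365.0, 278.0], 0.76)]
    [455.  -15.4  73.3] 12.5
spice_jar_a scene [([199.0, 222.0], 0.63), ([377.0, 263.0], 0.61)
[... 241 characters left out ...]
79.4    4.5] 2.4
{'time': 0.9, 'joint_pos': array([ 6.35179292e+01,  7.47261121e+00,  8.52665384e+01,  1.50744087e-03,
        8.72612588e+01, -4.89270434e+00]), 'qd': array([-0.03070489, -0.00977196, -0.08715389, -0.00601188,  0.08315727,
       -0.05067255]), 'joint_efforts': array([ 1.09488201e-04, -5.69298005e+01, -5.00875854e+01, -1.94448012e-04,
        9.66874795e-04,  3.78463255e-05]), 'tool_pos': array([220.74378377, 557.93158813, 231.28925119]), 'tcp_rot': array([-1.79999722e+02, -1.53506408e-03,  1.58410561e+02]), 'ft_force': array([0.91821369, 0.40009251, 0.04412735]), 'wrist_torque': array([0.01719271, 0.01495686, 0.00369304]), 'grip_force': 0.0, 'finger_gap': 85.24349861527399}
```

View pics/scene0.png

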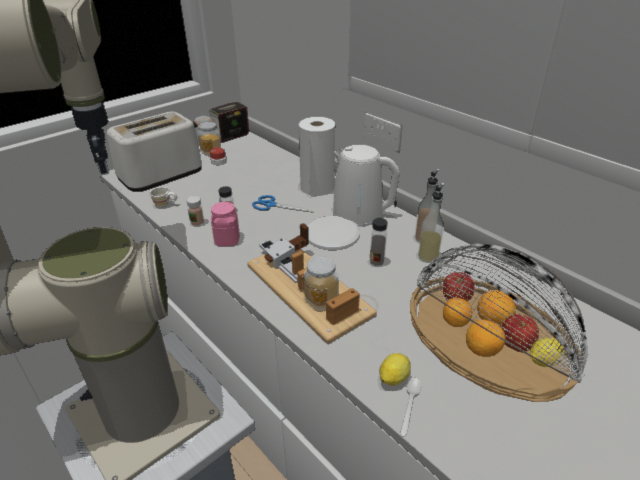

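View pics/top0.png

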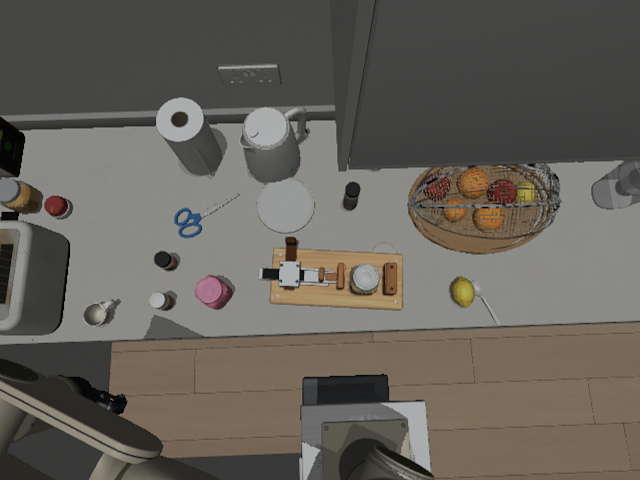

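The scene view shows the board (250–372, 250–330), the honey jar at (320,284), the tab at (303,235) and a pink look-alike jar at (225,225). In the top view the board spans (270–404, 249–309), the grip block is near (324,274) and the tab near (291,245). Next I fit the board pose to these points.

```bash
cat > fit.py <<'E'
from h import *
from scipy.optimize import least_squares
S={c:snapshot(c) for c in("scene","top")}
obs=[]
for n in["board","fixed_face","bridge_top","jaw_grip","wedge_tab"]:
    for c in S:
        for x in finder.pinpoint(n,c)[:1]: obs.append((n,c,np.array(x["at"])*[640,480]))
# board corners, top view, from mask
m=finder.trace("board","top")[0]["mask"].astype(np.uint8)
cn=max(cv2.findContours(m,0,2)[0],key=cv2.contourArea); box=cv2.boxPoints(cv2.minAreaRect(cn)); print("corners",box.round(1).tolist())
m2=finder.trace("board","scene")[0]["mask"]; 
def W(p,b):
    c,s=np.cos(p[2]),np.sin(p[2]); return [p[0]+c*b[0]-s*b[1],p[1]+s*b[0]+c*b[1],b[2]]
def pts(p):
    return {"board":[0,0,0],"fixed_face":[0,-120,40],"bridge_top":[0,125,59],"jaw_grip":[0,-120+110-p[3]+60,75],"wedge_tab":[p[4],125,77]}
def res(p,full=False):
    r=[]
    P=pts(p)
    for n,c,a in obs: r.append((np.array(proj(S[c],W(p,P[n])))-a)*(1 if n!="board" and n!="fixed_face" else .3))
    for sx in(-75,75):
        for sy in(-175,175):
            q=np.array(proj(S["top"],W(p,[sx,sy,18]))); r.append(.7*(box[np.argmin(np.linalg.norm(box-q,axis=1))]-q))
    return np.concatenate(r)
f=least_squares(res,[470,55,0,0,80],loss="soft_l1",x_scale=[10,10,.05,10,10]); p=f.x
print("p",p[:2].round(1),np.degrees(p[2]).round(2),p[3:].round(1)); print(res(p).reshape(-1,2).round(1).tolist())
for k,b in pts(p).items(): print(k,np.round(W(p,b),1))
for c,(x0,y0,x1,y1) in{"top":(250,220,420,320),"scene":(235,215,385,335)}.items():
    k=4; im=cv2.resize(S[c]["img"][y0:y1,x0:x1,::-1],None,fx=k,fy=k,interpolation=cv2.INTER_CUBIC)
    D=lambda b:tuple(int(round((v-o+.5)*k)) for v,o in zip(proj(S[c],W(p,b)),(x0,y0)))
    L=[([-75,-175,18],[75,-175,18],[75,175,18],[-75,175,18]),([-40,-120,74],[40,-120,74]),
       ]
    L+=[tuple([pts(p)[n][0]+sx*a,pts(p)[n][1]+sy*b,z] for sx,sy in((-1,-1),(1,-1),(1,1),(-1,1))) for n,a,b,z in(("jaw_grip",16,7,90),("wedge_tab",8,14,97))]
    L+=[tuple([sx*32,125+sy*26,59+sx*4.8] for sx,sy in((-1,-1),(1,-1),(1,1),(-1,1)))]
    for l in L: cv2.polylines(im,[np.array([D(b) for b in l])],True,(0,255,0),1)
    cv2.imwrite(f"pics/fit_{c}.png",im)
for n in("jar_mid","spice_jar_b"):
  for c in S:
    for x in finder.find_in(n,c): print(n,c,np.round(np.array(x["box"])*[640,480,640,480]),round(x["confidence"],2))
E
python3 fit.py
```

```text
corners [[257.0, 302.6000061035156], [261.29998779296875, 235.0], [405.29998779296875, 244.10000610351562], [401.1000061035156, 311.70001220703125]]
p [469.3  53.5] -5.08 [20.3 81.6]
[[0.3, -0.3], [-1.3, -0.5], [-0.5, 0.1], [-0.0, -0.2], [1.1, -1.9], [-0.2, -1.2], [-1.1, 1.7], [1.0, -0.7], [-0.8, 1.1], [-0.2, 1.1], [-7.6, -0.2], [2.2, -6.8], [-7.5, -8.4]]
board [469.3  53.5   0. ]
fixed_face [458.7 -66.1  40. ]
bridge_top [480.4 178.   59. ]
jaw_grip [471.9  83.1  75. ]
wedge_tab [561.7 170.7  77. ]
jar_mid scene [305. 258.  34.  49.] 0.77
jar_mid scene [212. 205.  27.  42.] 0.64
jar_mid top [194. 272.  38.  39.] 0.86
jar_mid top [348. 266.  33.  27.] 0.84
spice_jar_b scene [372. 219.  14.  49.] 0.8
spice_jar_b scene [217. 185.  20.  16.] 0.73
spice_jar_b scene [187. 196.  20.  31.] 0.67
spice_jar_b top [342. 184.  21.  29.] 0.84
spice_jar_b top [151. 252.  27.  23.] 0.75
spice_jar_b top [151. 291.  27.  22.] 0.73
```

View pics/fit_top.png

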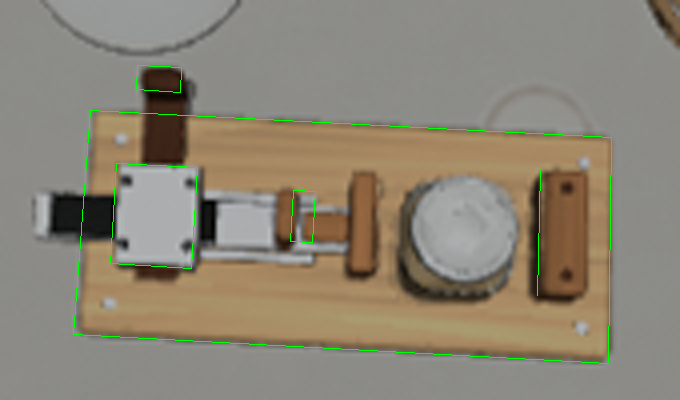

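View pics/fit_scene.png

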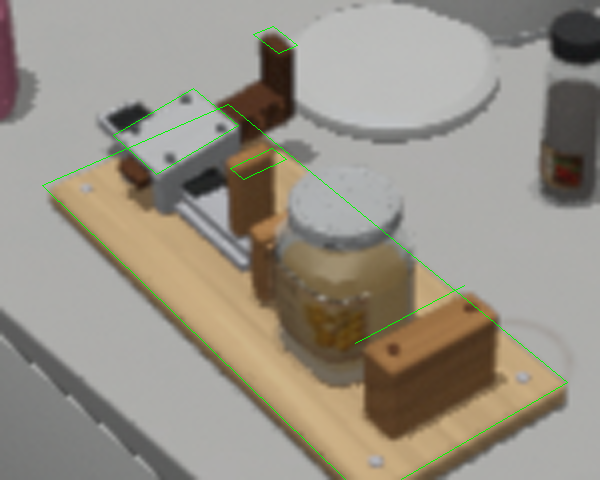

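The top crop shows that the board and bridge outlines fit. The real grip block is at crop (277–298, 190–246), about 10 mm towards +y of the overlay, and the tab is at crop (143–183, 70–92), a few mm nearer than fitted. In both views the way from the arm to the gap behind the grip block is clear at height, so I move above that gap with the fingers shut.

Call:
send_rows --steps '[[[8.5,-14.5,-1.5],[0,0,-1.283]],[[8.5,-14.5,-1.5],[0,0,-1.283]],[[8.5,-14.5,-1.5],[0,0,-1.283]],[[8.5,-14.5,-1.5],[0,0,-1.283]],[[8.5,-14.5,-1.5],[0,0,-1.283]],[[8.5,-14.5,-1.5],[0,0,-1.283]],[[8.5,-14.5,-1.5],[0,0,-1.283]],[[8.5,-14.5,-1.5],[0,0,-1.283]],[[8.5,-14.5,-1.5],[0,0,-1.283]],[[8.5,-14.5,-1.5],[0,0,-1.283]]]' --fingers 1

```text
time: 3.05
tool_pos: [475.7, 122.7, 186.2]
tcp_rot: [-180.0, -0.0, 84.8]
ft_force: [-0.9, 1.1, -0.4]
finger_gap: 0.2
grip_force: 0.0
```

```bash
python3 - <<'E'
from h import *
S={c:snapshot(c) for c in("scene","top")}
x=sense(); print(x["time"],x["tool_pos"].round(1),x["tcp_rot"].round(2),x["ft_force"].round(2),x["finger_gap"])
th=np.radians(-5.08)
def B(w): d=w[:2]-np.array([469.3,53.5]); return np.round([np.cos(th)*d[0]+np.sin(th)*d[1],-np.sin(th)*d[0]+np.cos(th)*d[1]],1)
t=lambda u,v:(250+u/4-.5,220+v/4-.5)
sc=lambda u,v:(235+u/4-.5,215+v/4-.5)
for n,c,px,z in[("grip top","top",t(288,217),90),("grip top sc","scene",sc(253,154),90),("jaw face edge top","top",t(377,223),75),
  ("fixed face","top",t(539,233),74),("tab top","top",t(163,81),97),("tab top sc","scene",sc(278,41),97),("jar lid","top",t(465,228),128),("spiceb lid","top",(352,189),135)]:
    w=atz(S[c],px,z); print(n,w.round(1),B(w))
im=np.vstack([cv2.resize(S["top"]["img"][215:290,255:395,::-1],None,fx=4,fy=4,interpolation=cv2.INTER_CUBIC),cv2.resize(S["scene"]["img"][215:290,235:375,::-1],None,fx=4,fy=4,interpolation=cv2.INTER_CUBIC)])
cv2.imwrite("pics/over.png",im)
E
```

```text
3.15 [475.3 124.  186.4] [-1.7999e+02 -3.0000e-02  8.4970e+01] [-0.02 -0.49 -0.48] -0.16360225336704645
grip top [471.4  92.2  90. ] [-1.3 38.7]
grip top sc [475.8  92.4  90. ] [ 3.1 39.3]
jaw face edge top [467.9  35.7  75. ] [  0.2 -17.8]
fixed face [458.1 -66.6  74. ] [  -0.5 -120.6]
tab top [559.7 168.   97. ] [ 80. 122.]
tab top sc [561.8 168.   97. ] [ 82.  122.2]
jar lid [455.3 -13.9 128. ] [ -8.  -68.4]
spiceb lid [676.1   8.6 135. ] [210.  -26.4]
```

View pics/over.png

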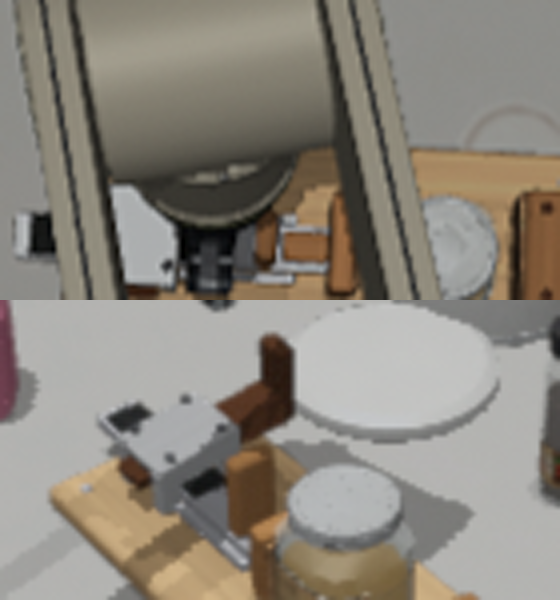

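The top half of this picture shows the fingers (about (215,255)) between bridge and grip block; the lower half shows the tab and jar undisturbed. Both views put the grip block at board y ≈ 39, so I lower and start pushing.

Call:
send_rows --steps '[[[0,0,-1.5],[0,0,0]],[[0,0,-3.0],[0,0,0]],[[0,0,-4.2],[0,0,0]],[[0,0,-4.2],[0,0,0]],[[-0.01,-0.13,-4.2],[0,0,0]],[[-0.02,-0.26,-4.2],[0,0,0]],[[-0.03,-0.37,-4.2],[0,0,0]],[[-0.04,-0.48,-4.2],[0,0,0]],[[-0.05,-0.57,-4.2],[0,0,0]],[[-0.06,-0.66,-4.2],[0,0,0]]]'

```text
time: 4.4
tool_pos: [474.2, 103.0, 60.5]
tcp_rot: [180.0, -0.0, 84.9]
ft_force: [1.4, 1.8, 2.2]
finger_gap: -0.0
grip_force: 1.1
```

Call:
send_rows --steps '[[[-0.01,-0.08,0],[0,0,0]],[[-0.015,-0.16,0],[0,0,0]],[[-0.02,-0.24,0],[0,0,0]],[[-0.03,-0.32,0],[0,0,0]],[[-0.035,-0.4,0],[0,0,0]],[[-0.04,-0.48,0],[0,0,0]]]'

```text
time: 5.15
tool_pos: [472.6, 89.1, 60.2]
tcp_rot: [-180.0, -0.0, 84.9]
ft_force: [1.2, 5.1, 0.2]
finger_gap: -0.1
grip_force: 2.6
```

Call:
send_rows --steps '[[[-0.005,-0.05,0],[0,0,0]],[[-0.01,-0.1,0],[0,0,0]],[[-0.015,-0.15,0],[0,0,0]],[[-0.02,-0.2,0],[0,0,0]]]'

```text
time: 5.65
tool_pos: [472.1, 83.0, 60.3]
tcp_rot: [-180.0, -0.0, 84.9]
ft_force: [1.5, 4.9, 1.2]
finger_gap: 0.2
grip_force: 2.5
```

```bash
python3 -c "
from h import *
x=sense();print(x['time'],x['ft_force'],x['tool_pos'])"
```

```text
5.65 [1.45725842 4.92551172 1.171331  ] [472.09149061  82.97255289  60.26026763]
```

Now 1 mm at a time.

Call:
send_rows --steps '[[[-0.003,-0.033,0],[0,0,0]],[[-0.006,-0.067,0],[0,0,0]]]'

```text
time: 5.9
tool_pos: [471.9, 80.9, 60.3]
tcp_rot: [-180.0, -0.0, 84.9]
ft_force: [1.1, 5.5, 1.5]
finger_gap: 0.2
grip_force: 2.5
```

Call:
send_rows --steps '[[[-0.003,-0.033,0],[0,0,0]]]'

```text
time: 6.02
tool_pos: [471.8, 79.9, 60.2]
tcp_rot: [-180.0, -0.0, 84.9]
ft_force: [0.1, 4.7, 0.3]
finger_gap: 0.1
grip_force: 2.5
```

Call:
send_rows --steps '[[[-0.003,-0.033,0],[0,0,0]]]'

```text
time: 6.15
tool_pos: [471.7, 78.9, 60.2]
tcp_rot: [-180.0, -0.0, 84.9]
ft_force: [0.6, 4.6, 0.9]
finger_gap: 0.1
grip_force: 2.5
```

Call:
send_rows --steps '[[[-0.002,-0.02,0],[0,0,0]]]'

```text
time: 6.28
tool_pos: [471.7, 78.3, 60.3]
tcp_rot: [-180.0, -0.0, 84.9]
ft_force: [0.3, 3.6, 0.6]
finger_gap: 0.0
grip_force: 2.5
```

Call:
send_rows --steps '[[[-0.002,-0.02,0],[0,0,0]]]'

```text
time: 6.4
tool_pos: [471.6, 78.1, 60.2]
tcp_rot: [-180.0, -0.1, 84.9]
ft_force: [0.8, 9.2, -0.4]
finger_gap: 0.0
grip_force: 4.5
```

Call:
send_rows --steps '[[[0,0,0],[0,0,0]]]'

```text
time: 6.52
tool_pos: [471.7, 78.1, 60.2]
tcp_rot: [-180.0, -0.1, 84.9]
ft_force: [0.8, 7.0, 0.0]
finger_gap: 0.1
grip_force: 3.5
```

Call:
send_rows --steps '[[[-0.001,-0.01,0],[0,0,0]],[[-0.001,-0.01,0],[0,0,0]]]'

```text
time: 6.78
tool_pos: [471.6, 78.1, 60.2]
tcp_rot: [-180.0, -0.1, 84.9]
ft_force: [0.8, 8.4, 1.0]
finger_gap: 0.2
grip_force: 4.3
```

The jar is snug at about 8 N. Next I back off, lift, pass over the bridge and go down behind the tab.

Call:
send_rows --steps '[[[0.03,0.35,0],[0,0,0]],[[0.03,0.35,1.6],[0,0,0]],[[0.03,0.35,3.0],[0,0,0]],[[1.6,1.4,3.2],[0,0,0]],[[3.1,2.3,3.2],[0,0,0]],[[4.2,2.97,3.2],[0,0,0]],[[4.2,2.97,3.0],[0,0,0]],[[4.2,2.97,1.5],[0,0,0]],[[4.2,2.97,0.1],[0,0,0]],[[4.2,2.97,0.1],[0,0,0]]]'

```text
time: 8.02
tool_pos: [593.0, 165.0, 58.4]
tcp_rot: [-179.5, 0.2, 84.9]
ft_force: [-1.3, -0.8, 0.2]
finger_gap: 0.0
grip_force: 0.0
```

```bash
python3 - <<'E'
from h import *
S={c:snapshot(c) for c in("scene","top")}
x=sense(); print(x["time"],x["tool_pos"].round(1),x["tcp_rot"].round(2),x["ft_force"].round(2))
im=np.vstack([cv2.resize(S["top"]["img"][215:290,255:395,::-1],None,fx=4,fy=4,interpolation=cv2.INTER_CUBIC),cv2.resize(S["scene"]["img"][210:285,235:375,::-1],None,fx=4,fy=4,interpolation=cv2.INTER_CUBIC)])
cv2.imwrite("pics/tab.png",im)
E
```

```text
8.125 [597.3 166.   63.9] [-1.7997e+02  3.0000e-02  8.4890e+01] [ 0.77 -1.05  0.51]
```

View pics/tab.png

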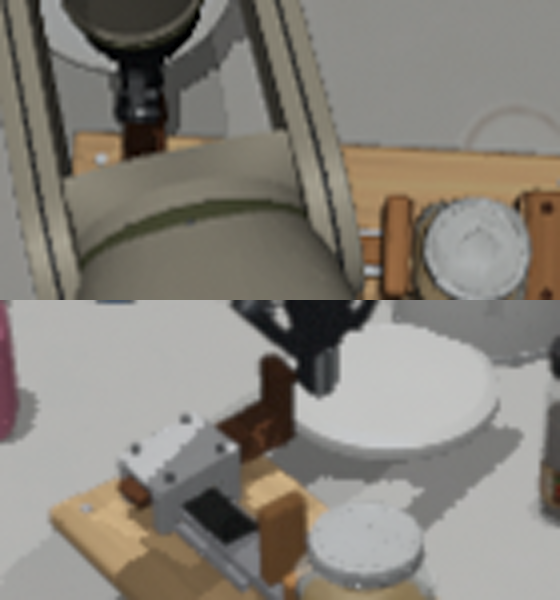

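The lower half shows the shut fingers (320,370) just behind the tab (278,385), and the top half shows the jar between the two jaws. Next comes the pull.

Call:
send_rows --steps '[[[-0.13,0.01,0],[0,0,0]],[[-0.27,0.02,0],[0,0,0]],[[-0.37,0.03,0],[0,0,0]],[[-0.45,0.04,0],[0,0,0]],[[-0.53,0.05,-0.01],[0,0,0]],[[-0.6,0.055,-0.02],[0,0,0]]]'

```text
time: 8.88
tool_pos: [579.9, 168.0, 62.9]
tcp_rot: [180.0, -0.0, 84.9]
ft_force: [0.9, -1.1, 0.6]
finger_gap: -0.2
grip_force: 0.7
```

Call:
send_rows --steps '[[[-0.05,0.004,-0.007],[0,0,0]],[[-0.1,0.009,-0.015],[0,0,0]]]'

```text
time: 9.12
tool_pos: [577.4, 168.2, 62.6]
tcp_rot: [179.9, -0.0, 84.9]
ft_force: [5.6, -0.7, 0.3]
finger_gap: -0.1
grip_force: 2.8
```

Call:
send_rows --steps '[[[-0.033,0.003,-0.005],[0,0,0]]]'

```text
time: 9.25
tool_pos: [576.8, 168.3, 62.6]
tcp_rot: [179.9, -0.0, 84.9]
ft_force: [7.2, -0.9, -0.5]
finger_gap: -0.2
grip_force: 3.7
```

Call:
send_rows --steps '[[[-0.033,0.003,-0.005],[0,0,0]]]'

```text
time: 9.38
tool_pos: [576.3, 168.3, 62.6]
tcp_rot: [179.8, -0.0, 84.9]
ft_force: [8.9, -1.0, -1.7]
finger_gap: 0.1
grip_force: 4.6
```

The force is rising earlier than expected, so I check how far the tab has moved.

```bash
python3 - <<'E'
from h import *
S=snapshot("scene")
x=sense(); print(x["time"],x["tool_pos"].round(1),x["ft_force"].round(2),x["wrist_torque"].round(2))
a=cv2.imread("pics/scene0.png"); b=S["img"][:,:,::-1]
f=lambda i:cv2.resize(i[205:270,255:330],None,fx=5,fy=5,interpolation=cv2.INTER_CUBIC)
cv2.imwrite("pics/tab2.png",np.hstack([f(a),f(b)]))
E
```

```text
9.425 [576.2 168.3  62.6] [ 8.12  0.26 -1.7 ] [-0.07 -1.13  0.02]
```

View pics/tab2.png

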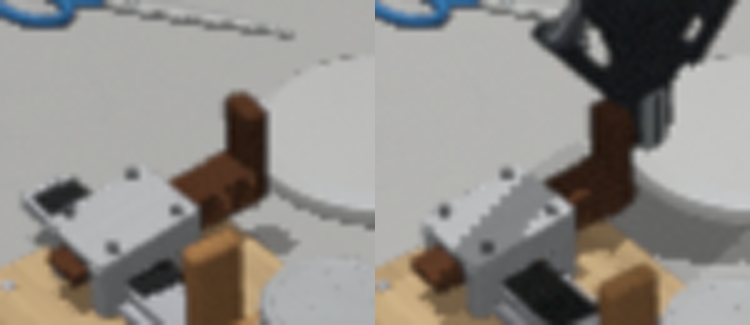

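The right half shows the tab shifted about 6–8 mm, with only the fingers at (650,120) touching its far face. That fits an early meeting with the rubber (near 8 mm), so I go on gently to 15 N.

Call:
send_rows --steps '[[[-0.033,0.003,-0.005],[0,0,0]]]'

```text
time: 9.55
tool_pos: [575.7, 168.4, 62.6]
tcp_rot: [179.7, -0.0, 84.9]
ft_force: [10.9, 0.1, -2.4]
finger_gap: 0.2
grip_force: 5.5
```

Call:
send_rows --steps '[[[-0.033,0.003,-0.005],[0,0,0]]]'

```text
time: 9.68
tool_pos: [575.2, 168.5, 62.6]
tcp_rot: [179.7, -0.0, 84.9]
ft_force: [13.9, -0.5, -3.2]
finger_gap: -0.0
grip_force: 6.5
```

Call:
send_rows --steps '[[[-0.03,0.003,-0.005],[0,0,0]]]'

```text
time: 9.8
tool_pos: [574.7, 168.5, 62.6]
tcp_rot: [179.6, -0.0, 84.9]
ft_force: [14.9, -1.2, -3.7]
finger_gap: -0.1
grip_force: 7.3
```

Call:
send_rows --steps '[[[-0.03,0.003,-0.005],[0,0,0]]]'

```text
time: 9.93
tool_pos: [574.2, 168.5, 62.5]
tcp_rot: [179.6, -0.1, 84.9]
ft_force: [16.2, -0.3, -4.9]
finger_gap: 0.1
grip_force: 8.1
```

The pull reached about 16 N. Now I let go straight back and lift clear.

Call:
send_rows --steps '[[[0.3,-0.03,0],[0,0,0]],[[0.9,-0.08,0],[0,0,0]],[[0.9,-0.08,0.5],[0,0,0]],[[0.9,-0.08,2.0],[0,0,0]],[[0.9,-0.08,3.5],[0,0,0]],[[0.9,-0.08,4.5],[0,0,0]],[[-1,2,5],[0,0,0]],[[-2,4,5],[0,0,0]],[[-3,5.5,5],[0,0,0]],[[-3,5.5,5],[0,0,0]]]'

```text
time: 11.18
tool_pos: [478.1, 336.5, 212.3]
tcp_rot: [-180.0, -0.0, 85.1]
ft_force: [0.1, -1.6, -0.2]
finger_gap: 0.1
grip_force: 0.0
```

```bash
python3 - <<'E'
from h import *
S={c:snapshot(c) for c in("scene","top")}
x=sense(); print(x["time"],x["tool_pos"].round(1),x["ft_force"].round(2))
im=np.vstack([cv2.resize(S["top"]["img"][215:290,255:415,::-1],None,fx=4,fy=4,interpolation=cv2.INTER_CUBIC),cv2.resize(S["scene"]["img"][210:285,235:395,::-1],None,fx=4,fy=4,interpolation=cv2.INTER_CUBIC)])
cv2.imwrite("pics/end.png",im)
E
```

```text
11.275 [479.3 335.3 211.9] [-0.85  0.04 -0.53]
```

View pics/end.png

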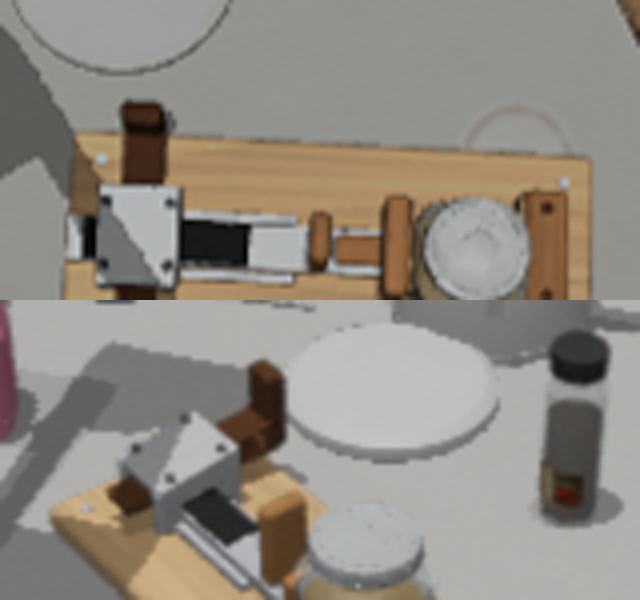

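The jar sits between both jaws (top half, (478,250)), the tab has been drawn in by about 10 mm, and nothing else has moved.

```bash
python3 -c "
from bench import order
print(order.hand_in())"
```

```text
the job is handed in; nothing more can be done
None
```

The honey jar is clamped: I pushed the bar until it held the jar snugly at about 8 N, drew the wedge in to about 16 N to jam it, then let go and handed in; no verdict came back.

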